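# Square up three petri dishes in the corner stop with a straightedge

### The job

Draw the aluminium straightedge out of its sleeve by the end that sticks out, stand it on its foot on the open bench and let go, then take it again near the middle of its length. With the held straightedge push the three petri dishes in front of the corner stop together back against the long rail, then along the rail into the corner, so that they end as one tight row: all three against the long rail, the first against the short arm, no gaps. Move the dishes with the straightedge only, never with the gripper, leave the bottles and the cork ring where they are, and leave the straightedge standing on the bench.

Things in the scene. Friction and masses are not known exactly. Their poses are not given: they have to be found in the camera images.
- corner_stop: Fixed L-shaped aluminium stop on the bench, 20 mm high, bars 12 mm thick. Origin: its inner corner at bench level. Its x axis runs along the inner face of the long rail (320 mm from the corner), its y axis along the inner face of the short arm (85 mm from the corner); the dishes belong at positive x and y, on the bare bench.
- sleeve: Fixed grey plastic sleeve, 130 mm long (x), 58 wide, 81 high with its roof, feet 22 mm out at the sides. Origin: on the bench, mid-length, under the wall of the stowed straightedge. x points out of the open mouth (at x = 65 mm); far end closed. Inside, y is -41 to 9 mm (straightedge: -37 to 5), roof underside 77 mm up: the straightedge only slides out along x.
- straightedge_mid (a point): Straightedge: aluminium angle 200 mm long, 0.3 kg. Upright wall 10 mm thick, 70 high; foot 6 mm thick reaching 32 mm back from its rear face. Point: mid-length and mid-thickness of the wall, 35 mm above its underside. x along it to the end that starts 72 to 85 mm out of the sleeve, y out of the pushing face (at y = +5 mm; foot on -y side), z up. Grip the wall across its 10 mm.
- straightedge_end (a point): The same height and mid-thickness point at the straightedge's protruding end, 100 mm along x from straightedge_mid.
- dish_1_mid (a point): Clear petri dish, round, 55 mm across, 14 mm high, 50 g; point at its centre, half-way up. The three dishes start scattered in front of the long rail: centres 50 to 135 mm from its inner face, 60 to 218 mm from the short arm, at least 58 mm from one another along the rail.
- dish_2_mid (a point): Second petri dish, the same.
- dish_3_mid (a point): Third petri dish, the same.
- reagent_bottle: Bystander: clear bottle with stopper, 70 mm across, 150 mm high, loose; origin at the centre of its underside.
- dropper_bottle: Bystander: small brown dropper bottle, 33 mm across, 102 mm high, loose; origin at the centre of its underside.
- cork_ring: Bystander: cork ring 86 mm across, 36 mm high, loose, behind the long rail; origin at the centre of its underside.
Things that resemble listed ones, but are neither listed nor needed, are in the scene too. Leave any black or blue look-alike of the part that bears dish_3_mid alone.

How it is judged:
By the outcome, as a careful person would: the job done as asked, in the order asked, and still so for the second after the job is handed in, with the robot touching nothing.
It also fails if it takes over 56 s, if anything falls off the work surface, if the arm or the gripper's body presses on something with over 40 N, if the wrist force passes 120 N, or if a joint passes its speed limit or range.

### The arm

A 6-joint arm with a two-finger parallel gripper is mounted at the origin on a cart in front of the work surface, level with it; the furniture and walls round the work are solid. World frame = base frame: x ahead of the robot, y to its left, z up, the work surface at z = 0. Lengths are in m, angles in rad, forces in N, time in s.
With the tool pointing down it reaches from about 0.325 to 0.925 m from the base axis. Payload 3.1 kg.
Tool frame: the origin (TCP) lies at the very end of the fingers, on their centre line; the grasp point (between the pads) lies 19 mm behind it (manip.grip_point_offset is the distance from the TCP to the grasp point, in m); z points along the fingers, y is the line along which they close (so a half turn about z gives the same grasp; the last joint's range is limited). The gripper opens to 85 mm and grips with 20 to 120 N. Pads are 22 mm wide; open, the fingers measure 114 mm over their backs; the gripper's body (76 mm by 85 mm) begins 54 mm behind the grasp point. The pads swing forward as they close: fully open they stand 13 mm farther back than shut.
Start: joints at [1.19, 0.217, 1.613, -0, 1.311, -0.112], TCP at [0.166, 0.603, 0.231] pointing down, gripper open.
Joint ranges: [-2.75, 2.75], [-0.78, 2.1], [0.31, 2.55], [-1.13, 4.27], [0.13, 2.63], [-2.58, 2.58]. Speed limits (rad/s): [2.79, 2.79, 3.14, 3.14, 3.14, 3.14].

### API

Orientations are given as a unit quaternion [x, y, z, w].
In Python, from station import sense, eyes, ticket, manip gives the robot as it stands.
- The arm moves only by the shell command python3 -m creep 'ROWS' [OPENING] [FORCE]. ROWS is JSON, a list of rows, each an object with "xyz": the shift along the tool's x, y, z in units of 0.1 m (1.0 is 0.1 m), a list of three; "turn": the turn, a rotation vector about the tool's x, y, z in units of 30 degrees (1.0 is 30 degrees), a list of three. In form: [{"xyz": [dx, dy, dz], "turn": [wx, wy, wz]}, ...]. A call has 1 to 8 rows; each row shifts and turns the commanded pose from where the row before left it, along the tool's axes as they then stand; what a row does not reach is not made up. A row lasts 1/10 s, in which the tool goes at most 50 mm and 8.59 degrees, less where a joint would pass 70% of its speed; a pose out of reach is approached as far as the arm can. A call with a number of a shift or a turn outside -1 to 1 is refused whole. A call with a gripper value outside its range is refused whole. OPENING is the closure, from -1 (fully open) to 1 (shut), set as the call begins (- or left out, the last holds). The fingers move at their own pace and stop on an object; FORCE is the grip in N (left out, the last holds). Time passes only in rows, so rows that do not move let the fingers close. It gives the time, the measured TCP pose, the force, the opening and the grip force at its end, in the units of the state.
- sense(): the state, without advancing time (a new reading comes with each control period).
- eyes.get_image(name): name is "scene" or "top" or "wrist"; returns a dict with "img" (480x640x3 uint8, red, green, blue), "fx", "fy", "cx", "cy" (pixels), "xyz" and "attitude" of the camera in the world. Camera axes: x right, y up, looking along -z (the intrinsics and any distortion apply to the point x, -y, -z); pixel columns grow to the right and rows downward; lengths in m; the calibration is good to about 2 mm. A picture is of the moment at which its call begins. There is no depth.
- ticket.hand_in(): hands the job in; it is judged then, once.
The state is a dict: "time": time; "qpos": joint angles; "joint_vel": joint speeds; "joint_torque": joint torques, N m; "eef_pos": TCP position; "ee_rot": TCP orientation; "contact_force": force on the tool from outside, world axes, zero at the start; "wrist_torque": the same for the moment, N m; "width": finger opening in m; "grasp_force": force on a finger pad.
Only numpy, scipy, OpenCV 4.12 (cv2) and the standard library are available. Lean on these libraries where they do the work, as an engineer would, in place of code of your own. Each camera call takes 0.05 s, during which the arm holds its last target. There are 200 camera calls.

## Working session

There is one attempt and no reset: what is moved stays moved. The work goes in short steps, Python scripts to look and compute and a shell command to move; the robot and the scene stay as the last step left them, time stands still between calls to the robot, and variables do not carry over. Pictures are saved under pics/ and viewed, at most 10 in all, crops included, and the job is handed in when it is done.

```bash
ls; mkdir -p pics; python3 - <<'E'
from station import sense, eyes, ticket, manip
import cv2,numpy as np
print(sense()); print(manip.grip_point_offset)
for n in ["scene","top"]:
    d=eyes.get_image(n); cv2.imwrite(f"pics/{n}0.png",d["img"][:,:,::-1]); print(n,{k:v for k,v in d.items() if k!="img"})
    np.save(f"pics/{n}0.npy",d,allow_pickle=True)
E
```

```text
pics
{'time': 0.0, 'qpos': array([ 1.18977310e+00,  2.17783416e-01,  1.61495225e+00, -8.20513894e-06,
        1.31126457e+00, -1.12205606e-01]), 'joint_vel': array([-0.00081742, -0.00073266,  0.00079209,  0.00033263, -0.00045032,
       -0.00075431]), 'joint_torque': array([ 7.26357011e-04, -3.96854711e+01, -3.03849435e+01, -2.47467260e-04,
        9.82133177e-03, -3.18719259e-06]), 'eef_pos': array([0.1656734 , 0.60179458, 0.22994065]), 'ee_rot': array([ 1.34003331e-01,  9.90980150e-01, -1.16833366e-03, -2.90027220e-04]), 'contact_force': array([-0.07544317,  0.38835806,  0.31333099]), 'wrist_torque': array([ 0.0484577 ,  0.01321087, -0.01409135]), 'grasp_force': 0.0, 'width': 0.08549576523368578}
0.0187
scene {'fx': 619.0760940805123, 'fy': 619.0760940805123, 'cx': 325.86271386659115, 'cy': 239.71896984856338, 'xyz': array([ 0.08407719, -0.59782059,  0.84028972]), 'attitude': array([ 0.39437372, -0.11583922, -0.2598534 ,  0.87380024])}
top {'fx': 462.6897585998363, 'fy': 462.6897585998363, 'cx': 321.30524583598805, 'cy': 242.83860532038466, 'xyz': array([0.4405545 , 0.17033401, 1.05054853]), 'attitude': array([-0.04506843,  0.05490874,  0.70685764, -0.70377989])}
```

View pics/top0.png

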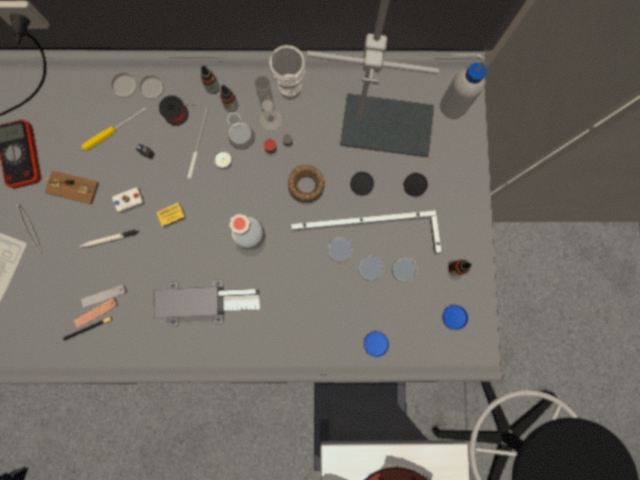

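View pics/scene0.png

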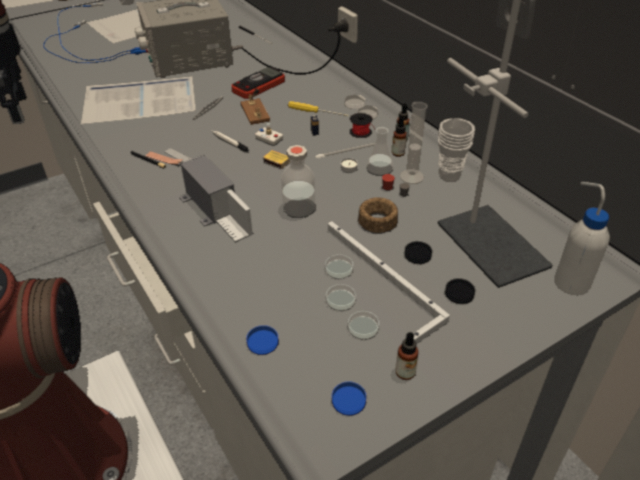

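The top view shows the sleeve at about (187,302) with the straightedge protruding to x≈260, the L stop with its corner near (435,213), and dishes at about (340,249), (371,267) and (404,269). The blue and black look-alikes are elsewhere. Next I'll zoom in.

```bash
cat > h.py <<'E'
import numpy as np,cv2
from scipy.spatial.transform import Rotation as R
def ray(d,u,v):
    c=np.array([(u-d["cx"])/d["fx"],-(v-d["cy"])/d["fy"],-1.]); return np.array(d["xyz"]),R.from_quat(d["attitude"]).apply(c)
def plane(d,u,v,z):
    o,r=ray(d,u,v); return o+r*(z-o[2])/r[2]
def proj(d,p):
    c=R.from_quat(d["attitude"]).inv().apply(np.array(p)-d["xyz"]); return d["cx"]-d["fx"]*c[0]/c[2], d["cy"]+d["fy"]*c[1]/c[2]
def load(n): return np.load(f"pics/{n}.npy",allow_pickle=True).item()
E
python3 - <<'E'
from h import *
d=load("top0");im=d["img"][:,:,::-1]
a=cv2.resize(im[205:325,145:305],None,fx=5,fy=5,interpolation=cv2.INTER_CUBIC)
cv2.imwrite("pics/topA.png",a)
b=cv2.resize(im[195:290,285:485],None,fx=4,fy=4,interpolation=cv2.INTER_CUBIC)
cv2.imwrite("pics/topB.png",b)
for n,l,z in [("topdish",[(340,249),(371,267),(404,269)],.014),("bar",[(292,226),(434,213),(438,251)],.02),("blue",[(455,317),(376,344)],.01),("SEtop",[(219,292),(258,291)],.07),("bottle",[(459,267)],.1),("edge",[(300,380),(490,380),(480,55)],0)]:
    for p in l: print(n,p,plane(d,*p,z).round(3))
E
```

```text
topdish (340, 249) [0.574 0.113 0.014]
topdish (371, 267) [0.533 0.044 0.014]
topdish (404, 269) [ 0.528 -0.03   0.014]
bar (292, 226) [0.626 0.222 0.02 ]
bar (434, 213) [ 0.655 -0.102  0.02 ]
bar (438, 251) [ 0.568 -0.107  0.02 ]
blue (455, 317) [ 0.421 -0.142  0.01 ]
blue (376, 344) [0.363 0.036 0.01 ]
SEtop (219, 292) [0.477 0.372 0.07 ]
SEtop (258, 291) [0.478 0.29  0.07 ]
bottle (459, 267) [ 0.525 -0.128  0.1  ]
edge (300, 380) [0.286 0.204 0.   ]
edge (490, 380) [ 0.283 -0.216  0.   ]
edge (480, 55) [ 1.053 -0.236  0.   ]
```

View pics/topA.png

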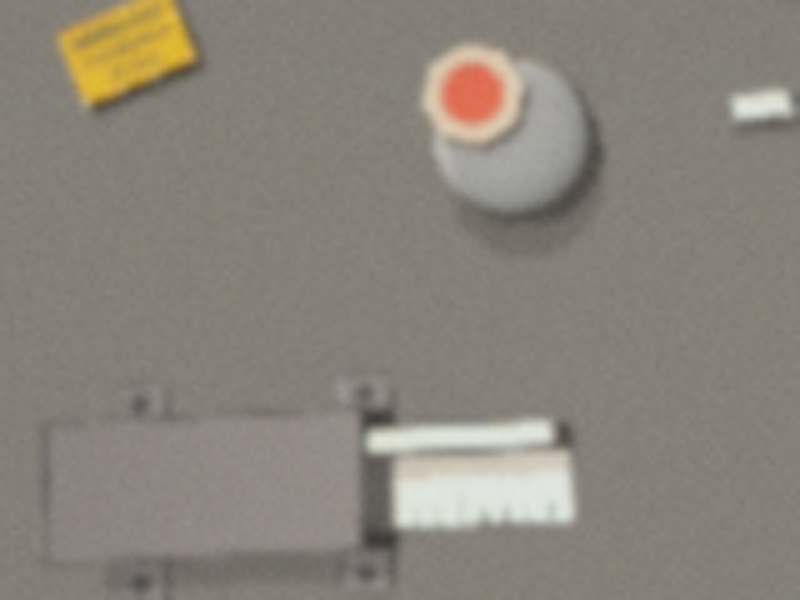

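View pics/topB.png

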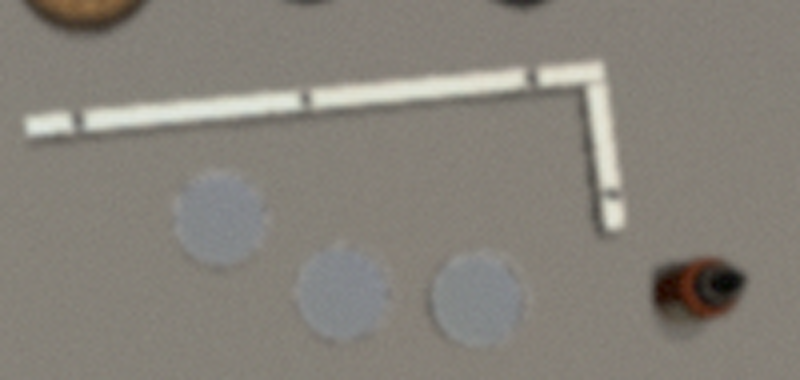

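The crops are consistent: the sleeve wall strip runs from (365,440) to (558,432) in topA, and the rail's inner corner is at about (588,84) in topB. Next I'll take sub-pixel measurements.

```bash
python3 - <<'E'
from h import *
d=load("top0");im=d["img"].astype(int);hsv=cv2.cvtColor(d["img"],cv2.COLOR_RGB2HSV).astype(int)
g=im.min(2)
def cross(p0,p1,n,half,side,z,th=150,zz=None):
    pass
def edge(u,rows,col=True,th=165,rev=False):
    # subpixel falling edge along a column (or row)
    a=(g[rows[0]:rows[1],u] if col else g[u,rows[0]:rows[1]]).astype(float)
    i=[k for k in range(len(a)-1) if (a[k]>=th)!=(a[k+1]>=th)]
    return [rows[0]+k+(a[k]-th)/(a[k]-a[k+1]) for k in i]
print("bg",g[260:264,320:324].mean(),"white",g[217,400],g[293,240])
L=[]
for u in list(range(300,430,4)):
    e=edge(u,(205,240),th=165)
    if len(e)>=2: L.append(plane(d,u,e[-1],.02)[:2])
S=[]
for v in range(220,248,2):
    e=edge(v,(422,450),col=False,th=165)
    if len(e)>=2: S.append(plane(d,e[0],v,.02)[:2])
def fit(P):
    vx,vy,x,y=cv2.fitLine(np.array(P,np.float32),cv2.DIST_HUBER,0,.001,.001).ravel(); return np.array([x,y]),np.array([vx,vy])
pl,dl=fit(L);ps,ds=fit(S)
if dl[1]<0: dl=-dl
if ds[0]>0: ds=-ds
t=np.linalg.solve(np.c_[dl,-ds],ps-pl);C=pl+t[0]*dl
print("corner",C,"rail dir",dl,np.degrees(np.arctan2(dl[1],dl[0]))-90,"arm dir",ds,len(L),len(S))
# dishes: bluish vs bg
m=((im[:,:,2]-im[:,:,0])>4).astype(np.uint8); m=cv2.morphologyEx(cv2.GaussianBlur(m*255,(5,5),0)//128,cv2.MORPH_OPEN,np.ones((5,5)))
n,_,st,ce=cv2.connectedComponentsWithStats(m)
yx=np.array([-dl[1],dl[0]])
for i in range(1,n):
    if 250<st[i,4]<900 and 230<ce[i][1]<285 and 320<ce[i][0]<430:
        for z in (.007,):
            p=plane(d,*ce[i],z)[:2]; q=p-C; print("dish",ce[i],st[i,2:],p.round(4),"s,n",(q@dl).round(4),(q@yx).round(4))
# straightedge wall top z=.07
W=[]
for u in range(222,255,2):
    e=edge(u,(284,298),th=165)
    if len(e)>=2: W.append((u,e[0],e[1]))
P=[plane(d,u,(a+b)/2,.07)[:2] for u,a,b in W];p,q=fit(P);print("wall",p,q,"width px",np.mean([b-a for _,a,b in W]),len(W))
v=int(round(np.mean([(a+b)/2 for _,a,b in W[-4:]])));e=edge(v,(245,268),col=False,th=140);print("end",v,[plane(d,x,v,.07).round(4) for x in e], g[v,250:266])
# sleeve long edges z=.081
print([plane(d,*x,.081).round(3) for x in ((217,288),(217,316),(154,289),(154,317))])
from station import sense
E
```

```text
bg 119.75 white 199 210
corner [ 0.6508701  -0.09509619] rail dir [-0.0955624   0.99542344] 5.4836884 arm dir [-0.99498796 -0.09999496] 30 12
wall [0.47681308 0.33168828] [ 0.04806617 -0.99884415] width px 4.590171122832414 14
end 291 [array([0.4783, 0.2957, 0.07  ])] [217 219 220 217 201 157 110  77  81  98 111 116 117 122 118 121]
[array([0.484, 0.374, 0.081]), array([0.427, 0.373, 0.081]), array([0.483, 0.504, 0.081]), array([0.426, 0.502, 0.081])]
```

```bash
cat >> h.py <<'E'
def go(x,y,z,psi):
    """tool-frame shift (units 0.1 m) and turn (units 30 deg) to level TCP pose; psi = world angle of tool y, deg"""
    from station import sense
    s=sense();r=R.from_quat(s["ee_rot"]);p=np.array([x,y,z])-s["eef_pos"]
    a=np.radians(psi);Y=np.array([np.cos(a),np.sin(a),0]);Z=np.array([0,0,-1.]);T=R.from_matrix(np.c_[np.cross(Y,Z),Y,Z])
    print("t",round(s["time"],2),"eef",s["eef_pos"].round(4),"F",s["contact_force"].round(1),"w",round(s["width"],4),"gf",s["grasp_force"])
    print("shift(now)",(r.inv().apply(p)*10).round(3),"turn",((r.inv()*T).as_rotvec()/np.radians(30)).round(3),"| shift if turned first",(T.inv().apply(p)*10).round(3))
E
python3 - <<'E'
from h import *
d=load("top0");im=d["img"].astype(int)
print("dish",im[247:251,338:342].mean((0,1)),"bg",im[280:284,338:342].mean((0,1)))
go(.477,.316,.15,2.5)
C=np.array([.65087,-.0951]);dl=np.array([-.0956,.9954]);yx=np.array([-.9954,-.0956])
f=cv2.GaussianBlur(d["img"],(5,5),0).astype(int);m=((f[:,:,2]-f[:,:,0])>0).astype(np.uint8)
n,_,st,ce=cv2.connectedComponentsWithStats(m)
for i in range(1,n):
    if 230<ce[i][1]<285 and 320<ce[i][0]<430 and st[i,4]>100:
        p=plane(d,*ce[i],.010)[:2]; q=p-C; print("dish",ce[i].round(1),st[i,2:],p.round(4),"s,n",(q@dl).round(4),(q@yx).round(4))
E
```

```text
dish [131.0625 134.5625 138.1875] bg [133.1875 129.1875 120.3125]
t 0.1 eef [0.1657 0.6019 0.2301] F [-0.6  0.  -0. ] w 0.0854 gf 0.0
shift(now) [-3.761 -1.927  0.804] turn [-4.000e-03  2.000e-03  2.403e+00] | shift if turned first [-2.992  2.985  0.801]
dish [339.7 249. ] [ 21  21 330] [0.5745 0.1138] s,n 0.2152 0.0561
dish [370.3 267.9] [ 20  21 337] [0.5312 0.0451] s,n 0.1509 0.1057
dish [404.2 269.4] [ 21  20 314] [ 0.5275 -0.0316] s,n 0.075 0.1167
```

```bash
python3 -m creep '[{"xyz":[-0.37,-0.19,0.05],"turn":[0,0,0]},{"xyz":[-0.37,-0.19,0.05],"turn":[0,0,0]},{"xyz":[-0.37,-0.19,0.05],"turn":[0,0,0]},{"xyz":[-0.37,-0.19,0.05],"turn":[0,0,0]},{"xyz":[-0.37,-0.19,0.05],"turn":[0,0,0]},{"xyz":[-0.37,-0.19,0.05],"turn":[0,0,0]},{"xyz":[-0.37,-0.19,0.05],"turn":[0,0,0]},{"xyz":[-0.37,-0.19,0.05],"turn":[0,0,0]}]' -1 40
python3 -m creep '[{"xyz":[-0.4,-0.2,0.05],"turn":[0,0,0]},{"xyz":[-0.4,-0.2,0.05],"turn":[0,0,0]},{"xyz":[0,0,0],"turn":[0,0,0.267]},{"xyz":[0,0,0],"turn":[0,0,0.267]},{"xyz":[0,0,0],"turn":[0,0,0.267]},{"xyz":[0,0,0],"turn":[0,0,0.267]},{"xyz":[0,0,0],"turn":[0,0,0.267]},{"xyz":[0,0,0],"turn":[0,0,0.267]}]'
python3 -m creep '[{"xyz":[0,0,0],"turn":[0,0,0.267]},{"xyz":[0,0,0],"turn":[0,0,0.267]},{"xyz":[0,0,0],"turn":[0,0,0.267]},{"xyz":[0,0,0],"turn":[0,0,0]},{"xyz":[0,0,0],"turn":[0,0,0]}]'
python3 - <<'E'
from h import *
go(.477,.316,.027,2.5)
from station import eyes
d=eyes.get_image("wrist");np.save("pics/w1.npy",d,allow_pickle=True);cv2.imwrite("pics/w1.png",d["img"][:,:,::-1])
print(d["xyz"],d["attitude"])
print([proj(d,p) for p in ((.4785,.2957,.07),(.4768,.3317,.07))])
E
```

```text
time: 0.9
eef_pos: [0.4117, 0.3759, 0.1906]
ee_rot: [0.134, 0.991, -0.0, -0.0]
contact_force: [1.1, -0.3, -0.4]
width: 0.0855
grasp_force: 0.0
time: 1.7
eef_pos: [0.477, 0.3173, 0.1806]
ee_rot: [0.528, 0.849, -0.001, -0.0]
contact_force: [-0.5, -0.9, -0.4]
width: 0.0856
grasp_force: 0.0
time: 2.2
eef_pos: [0.4772, 0.3175, 0.1809]
ee_rot: [0.69, 0.723, -0.0, -0.0]
contact_force: [-0.5, 0.4, 0.6]
width: 0.0855
grasp_force: 0.0
t 2.2 eef [0.4772 0.3175 0.1809] F [-0.5  0.4  0.6] w 0.0855 gf 0.0
shift(now) [-1.400e-02 -1.000e-03  1.539e+00] turn [-0.001  0.001  0.006] | shift if turned first [-0.014 -0.003  1.539]
[0.47198344 0.39892654 0.32323728] [-0.15837102 -0.00303974  0.023336    0.98709919]
[(np.float64(328.5827270106874), np.float64(266.9046379746054)), (np.float64(328.70436628089067), np.float64(214.7140437492324))]
```

View pics/w1.png

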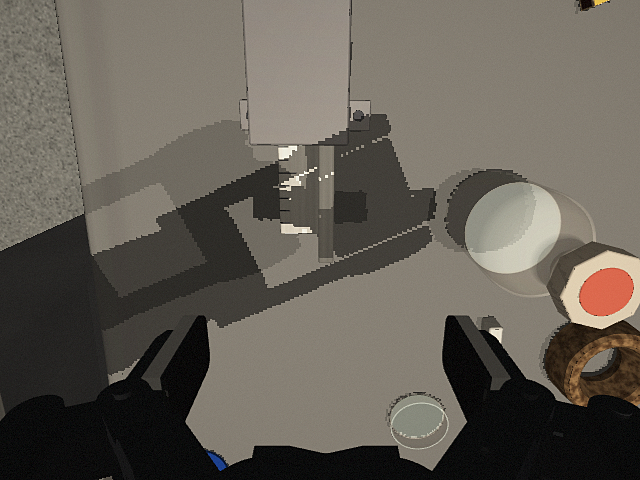

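The wrist view shows the wall top at columns 319–333 with its end at row 262, within about 2 mm of the prediction and parallel to the tool. I'll descend and grip.

```bash
python3 -m creep '[{"xyz":[0,0,0.3],"turn":[0,0,0]},{"xyz":[0,0,0.3],"turn":[0,0,0]},{"xyz":[0,0,0.3],"turn":[0,0,0]},{"xyz":[0,0,0.3],"turn":[0,0,0]},{"xyz":[0,0,0.2],"turn":[0,0,0]},{"xyz":[-0.01,0,0.14],"turn":[0,0,0]},{"xyz":[0,0,0],"turn":[0,0,0]},{"xyz":[0,0,0],"turn":[0,0,0]}]' -1 40
python3 -m creep '[{"xyz":[0,0,0],"turn":[0,0,0]},{"xyz":[0,0,0],"turn":[0,0,0]},{"xyz":[0,0,0],"turn":[0,0,0]},{"xyz":[0,0,0],"turn":[0,0,0]},{"xyz":[0,0,0],"turn":[0,0,0]},{"xyz":[0,0,0],"turn":[0,0,0]},{"xyz":[0,0,0],"turn":[0,0,0]},{"xyz":[0,0,0],"turn":[0,0,0]}]' 1 40
python3 -c "
from h import *
go(.4843,.151,.027,2.7)"
```

```text
time: 3.05
eef_pos: [0.478, 0.3168, 0.0278]
ee_rot: [0.691, 0.723, 0.0, 0.0]
contact_force: [0.1, 0.8, 0.4]
width: 0.0852
grasp_force: 0.0
time: 3.85
eef_pos: [0.4776, 0.3167, 0.0276]
ee_rot: [0.691, 0.722, 0.0, -0.0]
contact_force: [-1.4, 0.0, 2.9]
width: 0.0093
grasp_force: 40.6
t 3.85 eef [0.4776 0.3167 0.0276] F [-1.4  0.   2.9] w 0.0093 gf 40.62779903411865
shift(now) [-1.658 -0.006  0.006] turn [ 0.    -0.    -0.006] | shift if turned first [-1.658 -0.011  0.006]
```

```bash
python3 -m creep '[{"xyz":[-0.1,0,0],"turn":[0,0,0]},{"xyz":[-0.2,0,0],"turn":[0,0,0]},{"xyz":[-0.2,0,0],"turn":[0,0,0]},{"xyz":[-0.2,0,0],"turn":[0,0,0]},{"xyz":[-0.2,0,0],"turn":[0,0,0]},{"xyz":[-0.2,0,0],"turn":[0,0,0]},{"xyz":[-0.2,0,0],"turn":[0,0,0]},{"xyz":[-0.2,0,0],"turn":[0,0,0]}]'
python3 -m creep '[{"xyz":[-0.1,0,0],"turn":[0,0,0]},{"xyz":[-0.05,0,0],"turn":[0,0,0]},{"xyz":[0,0,0],"turn":[0,0,0]},{"xyz":[0,0,0],"turn":[0,0,0]}]'
python3 -c "
from h import *
from station import eyes
go(.4843,.151,.027,2.7)
d=eyes.get_image('top');np.save('pics/t2.npy',d,allow_pickle=True)
cv2.imwrite('pics/t2.png',cv2.resize(d['img'][195:325,145:305,::-1],None,fx=4,fy=4,interpolation=cv2.INTER_CUBIC))
"
```

```text
time: 4.65
eef_pos: [0.4845, 0.1661, 0.0276]
ee_rot: [0.692, 0.722, 0.001, 0.0]
contact_force: [0.6, 3.3, 2.5]
width: 0.0097
grasp_force: 40.5
time: 5.05
eef_pos: [0.4853, 0.1511, 0.0276]
ee_rot: [0.691, 0.723, -0.0, 0.001]
contact_force: [0.5, -3.6, 5.1]
width: 0.0095
grasp_force: 40.8
t 5.05 eef [0.4853 0.1511 0.0276] F [ 0.5 -3.6  5.1] w 0.0095 gf 40.839688181877136
shift(now) [-0.001 -0.01   0.006] turn [ 0.002  0.003 -0.005] | shift if turned first [-0.001 -0.01   0.006]
```

View pics/t2.png

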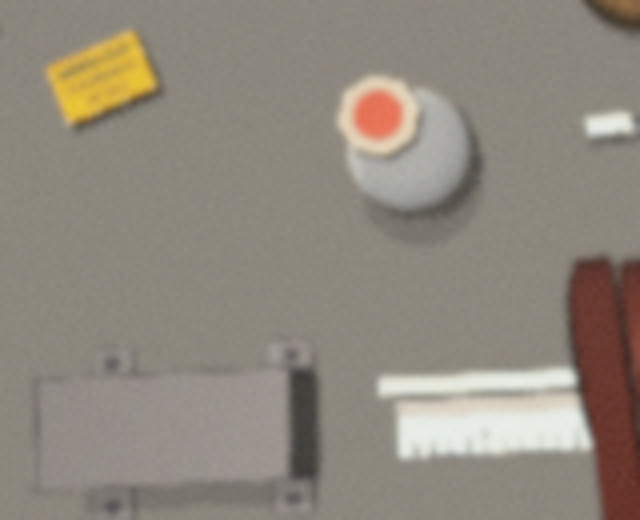

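The straightedge is fully clear of the sleeve (rear end at crop (377,387), mouth at (315,430)) and stands upright on its foot. I'll let go, slide 79 mm back astride the wall to mid-length, and grip again.

```bash
python3 -m creep '[{"xyz":[0,0,0],"turn":[0,0,0]},{"xyz":[0,0,0],"turn":[0,0,0]},{"xyz":[0,0,0],"turn":[0,0,0]},{"xyz":[0,0,0],"turn":[0,0,0]},{"xyz":[0,0,0],"turn":[0,0,0]},{"xyz":[0,0,0],"turn":[0,0,0]},{"xyz":[0,0,0],"turn":[0,0,0]},{"xyz":[0,0,0],"turn":[0,0,0]}]' -1
python3 -m creep '[{"xyz":[0,0,-0.4],"turn":[0,0,0]},{"xyz":[0,0,-0.4],"turn":[0,0,0]},{"xyz":[0.26,0,0],"turn":[0,0,0]},{"xyz":[0.26,0,0],"turn":[0,0,0]},{"xyz":[0.27,0,0],"turn":[0,0,0]},{"xyz":[0,0,0],"turn":[0,0,0]},{"xyz":[0,0,0],"turn":[0,0,0]}]'
python3 - <<'E'
from h import *
from station import eyes
d=eyes.get_image('wrist');np.save('pics/w2.npy',d,allow_pickle=True);cv2.imwrite('pics/w2.png',d['img'][:,:,::-1])
go(.4815,.230,.029,2.7)
print([proj(d,p) for p in ((.4785+.0075,.2957-.165,.07),(.477,.33,.07))])
E
```

```text
time: 5.9
eef_pos: [0.4848, 0.1518, 0.0273]
ee_rot: [0.691, 0.722, 0.0, 0.0]
contact_force: [0.1, 0.2, -1.1]
width: 0.0856
grasp_force: 0.0
time: 6.6
eef_pos: [0.4811, 0.2308, 0.1072]
ee_rot: [0.691, 0.723, -0.0, 0.0]
contact_force: [0.3, 0.6, 1.0]
width: 0.0855
grasp_force: 0.0
t 6.65 eef [0.481  0.2303 0.1071] F [ 0.5 -0.4 -0.5] w 0.0855 gf 0.0
shift(now) [-0.003  0.005  0.781] turn [-0.001  0.001 -0.005] | shift if turned first [-0.003  0.005  0.781]
[(np.float64(329.09956897854977), np.float64(447.617821451592)), (np.float64(330.67032286436626), np.float64(58.02512433856475))]
```

View pics/w2.png

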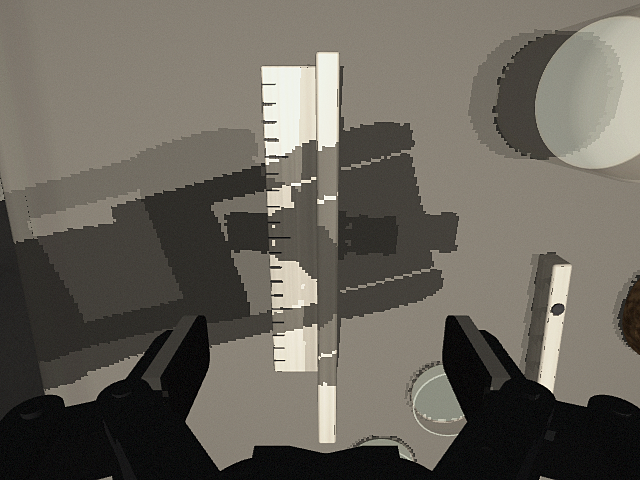

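```bash
python3 -m creep '[{"xyz":[0.02,0,0.25],"turn":[0,0,0]},{"xyz":[0,0,0.25],"turn":[0,0,0]},{"xyz":[0,0,0.2],"turn":[0,0,0]},{"xyz":[0,0,0.08],"turn":[0,0,0]},{"xyz":[0,0,0],"turn":[0,0,0]}]' -1 60
python3 -m creep '[{"xyz":[0,0,0],"turn":[0,0,0]},{"xyz":[0,0,0],"turn":[0,0,0]},{"xyz":[0,0,0],"turn":[0,0,0]},{"xyz":[0,0,0],"turn":[0,0,0]},{"xyz":[0,0,0],"turn":[0,0,0]},{"xyz":[0,0,0],"turn":[0,0,0]},{"xyz":[0,0,0],"turn":[0,0,0]},{"xyz":[0,0,0],"turn":[0,0,0]}]' 1 60
python3 -m creep '[{"xyz":[0,0,-0.04],"turn":[0,0,0]},{"xyz":[0,-0.1,0],"turn":[0,0,0]},{"xyz":[0,-0.1,0],"turn":[0,0,0]},{"xyz":[0,-0.1,0],"turn":[0,0,0]},{"xyz":[0,0,0],"turn":[0,0,-0.1]},{"xyz":[0,0,0],"turn":[0,0,0]},{"xyz":[0,0,0],"turn":[0,0,0]}]'
cat >> h.py <<'E'
C=np.array([.65087,-.0951]);dl=np.array([-.0956,.9954]);yx=np.array([-.9954,-.0956])
def sn(s,n): return C+s*dl+n*yx
E
python3 -c "
from h import *
go(*sn(.145,.182),.031,5.48)"
```

```text
time: 7.15
eef_pos: [0.4799, 0.2314, 0.0279]
ee_rot: [0.692, 0.722, -0.002, -0.001]
contact_force: [0.0, -0.8, 0.3]
width: 0.0852
grasp_force: 0.0
time: 7.95
eef_pos: [0.4817, 0.2329, 0.0298]
ee_rot: [0.691, 0.722, 0.0, 0.0]
contact_force: [0.2, 0.3, 3.1]
width: 0.0094
grasp_force: 59.2
time: 8.65
eef_pos: [0.4505, 0.2313, 0.0331]
ee_rot: [0.673, 0.74, -0.0, -0.0]
contact_force: [0.7, 0.7, -2.0]
width: 0.0093
grasp_force: 58.6
t 8.65 eef [0.4505 0.2313 0.0331] F [ 0.7  0.7 -2. ] w 0.0093 gf 58.616005182266235
shift(now) [-1.991 -0.137  0.021] turn [-0.001  0.    -0.001] | shift if turned first [-1.991 -0.137  0.021]
```

```bash
python3 -m creep '[{"xyz":[-0.25,-0.017,0],"turn":[0,0,0]},{"xyz":[-0.25,-0.017,0],"turn":[0,0,0]},{"xyz":[-0.25,-0.017,0],"turn":[0,0,0]},{"xyz":[-0.25,-0.017,0],"turn":[0,0,0]},{"xyz":[-0.25,-0.017,0],"turn":[0,0,0]},{"xyz":[-0.25,-0.017,0],"turn":[0,0,0]},{"xyz":[-0.25,-0.017,0],"turn":[0,0,0]},{"xyz":[-0.24,-0.017,0.01],"turn":[0,0,0]}]'
python3 -c "
from h import *
from station import eyes
go(*sn(.145,.075),.0315,5.48)
d=eyes.get_image('wrist');np.save('pics/w3.npy',d,allow_pickle=True);cv2.imwrite('pics/w3.png',d['img'][:,:,::-1])
for s in (0,.1,.2,.3): print(s,proj(d,[*sn(s,0),.02]))
for s,n in ((.2152,.0561),(.1509,.1057),(.075,.1167)): print('dish',proj(d,[*sn(s,n),.01]))
"
```

```text
time: 9.45
eef_pos: [0.457, 0.0309, 0.0326]
ee_rot: [0.673, 0.74, 0.0, 0.0]
contact_force: [0.8, -0.5, -2.7]
width: 0.0091
grasp_force: 58.7
t 9.45 eef [0.457  0.0309 0.0326] F [ 0.8 -0.5 -2.7] w 0.0091 gf 58.671945333480835
shift(now) [0.011 1.059 0.012] turn [ 0.002  0.    -0.001] | shift if turned first [0.01  1.059 0.011]
0 (np.float64(667.6182267144096), np.float64(549.3475523427851))
0.1 (np.float64(724.8836824333125), np.float64(393.52923808218486))
0.2 (np.float64(805.2141197664314), np.float64(174.95150789690638))
0.3 (np.float64(926.0584416404683), np.float64(-153.86380119286727))
dish (np.float64(647.8131964983643), np.float64(132.06369987760692))
dish (np.float64(499.4488073966053), np.float64(282.44533720949534))
dish (np.float64(457.22074209347426), np.float64(421.7502748808993))
```

View pics/w3.png

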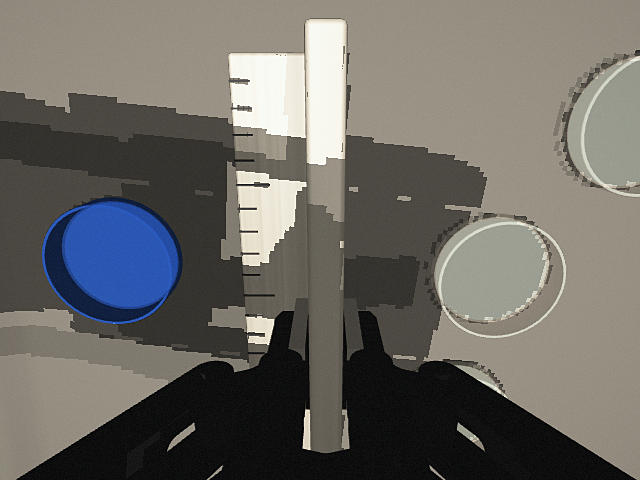

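The held straightedge is level, with the dishes ahead at about (500,282), (640,130) and (465,380). I'll push slowly toward the rail.

```bash
python3 -m creep '[{"xyz":[0,0.07,0],"turn":[0,0,0]},{"xyz":[0,0.07,0],"turn":[0,0,0]},{"xyz":[0,0.07,0],"turn":[0,0,0]},{"xyz":[0,0.07,0],"turn":[0,0,0]},{"xyz":[0,0.07,0],"turn":[0,0,0]},{"xyz":[0,0.07,0],"turn":[0,0,0]},{"xyz":[0,0.07,0],"turn":[0,0,0]},{"xyz":[0,0.07,0],"turn":[0,0,0]}]'
python3 -m creep '[{"xyz":[0,0.07,0],"turn":[0,0,0]},{"xyz":[0,0.07,0],"turn":[0,0,0]},{"xyz":[0,0.07,0],"turn":[0,0,0]},{"xyz":[0,0.07,0],"turn":[0,0,0]},{"xyz":[0,0.07,0],"turn":[0,0,0]},{"xyz":[0,0.07,0],"turn":[0,0,0]},{"xyz":[0,0.07,0],"turn":[0,0,0]},{"xyz":[0,0,0],"turn":[0,0,0]}]'
python3 -c "
from h import *
from station import eyes
go(*sn(.145,.0605),.0315,5.48)
d=eyes.get_image('top');np.save('pics/t4.npy',d,allow_pickle=True)
cv2.imwrite('pics/t4.png',cv2.resize(d['img'][195:290,285:485,::-1],None,fx=4,fy=4,interpolation=cv2.INTER_CUBIC))
"
```

```text
time: 10.3
eef_pos: [0.5128, 0.0375, 0.0321]
ee_rot: [0.672, 0.74, -0.0, -0.0]
contact_force: [0.2, 1.8, -3.2]
width: 0.0093
grasp_force: 58.7
time: 11.1
eef_pos: [0.563, 0.0421, 0.0327]
ee_rot: [0.672, 0.74, 0.001, 0.001]
contact_force: [-0.1, -0.5, -2.9]
width: 0.009
grasp_force: 58.7
t 11.1 eef [0.563  0.0421 0.0327] F [-0.1 -0.5 -2.9] w 0.009 gf 58.6878776550293
shift(now) [0.    0.139 0.013] turn [0.004 0.    0.001] | shift if turned first [0.    0.139 0.012]
```

View pics/t4.png

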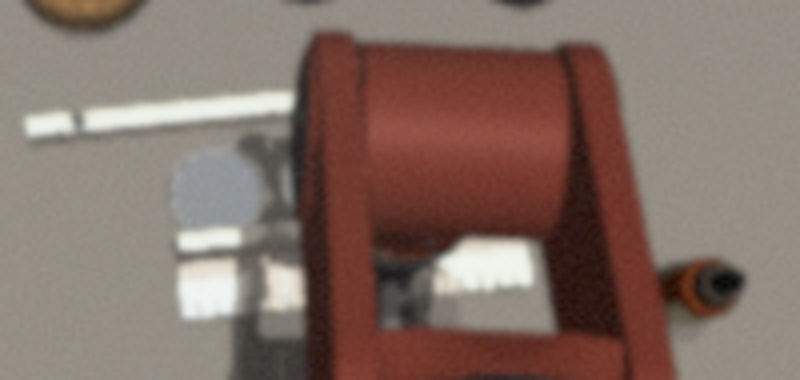

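The wall is in contact with the left dish at crop (218,190). I'll finish the push gently against the rail, watching the force.

```bash
python3 -m creep '[{"xyz":[0,0.04,0],"turn":[0,0,0]},{"xyz":[0,0.04,0],"turn":[0,0,0]},{"xyz":[0,0.03,0],"turn":[0,0,0]},{"xyz":[0,0.01,0],"turn":[0,0,0]},{"xyz":[0,0,0],"turn":[0,0,0]}]'
python3 -m creep '[{"xyz":[0,0.01,0],"turn":[0,0,0]},{"xyz":[0,0,0],"turn":[0,0,0]}]'
python3 -m creep '[{"xyz":[0,0.01,0],"turn":[0,0,0]},{"xyz":[0,0,0],"turn":[0,0,0]}]'
python3 -m creep '[{"xyz":[0,0.01,0],"turn":[0,0,0]},{"xyz":[0,0,0],"turn":[0,0,0]}]'
python3 -c "
from h import *
go(*sn(.145,.0605),.0315,5.48)"
```

```text
time: 11.65
eef_pos: [0.5736, 0.0432, 0.0324]
ee_rot: [0.672, 0.74, 0.0, 0.0]
contact_force: [0.0, 0.7, -2.4]
width: 0.0095
grasp_force: 58.7
time: 11.85
eef_pos: [0.5742, 0.0433, 0.0323]
ee_rot: [0.672, 0.74, -0.0, -0.0]
contact_force: [0.3, -0.3, -2.8]
width: 0.0095
grasp_force: 58.7
time: 12.05
eef_pos: [0.5753, 0.0434, 0.0323]
ee_rot: [0.672, 0.74, 0.0, 0.0]
contact_force: [-0.8, 0.9, -3.3]
width: 0.0093
grasp_force: 58.7
time: 12.25
eef_pos: [0.5764, 0.0435, 0.0323]
ee_rot: [0.672, 0.74, 0.0, 0.0]
contact_force: [-0.4, -0.1, -2.7]
width: 0.0092
grasp_force: 58.7
t 12.25 eef [0.5764 0.0435 0.0323] F [-0.4 -0.1 -2.7] w 0.0092 gf 58.666808009147644
shift(now) [-0.001  0.004  0.008] turn [0.    0.    0.001] | shift if turned first [-0.001  0.004  0.008]
```

```bash
python3 -m creep '[{"xyz":[0,0.01,0],"turn":[0,0,0]},{"xyz":[0,0,0],"turn":[0,0,0]}]' | grep -E "eef|contact"
python3 -m creep '[{"xyz":[0,0.01,0],"turn":[0,0,0]},{"xyz":[0,0,0],"turn":[0,0,0]}]'| grep -E "eef|contact"
python3 -m creep '[{"xyz":[0,0.01,0],"turn":[0,0,0]},{"xyz":[0,0,0],"turn":[0,0,0]}]'| grep -E "eef|contact"
python3 -c "
from h import *
go(*sn(.145,.0605),.0315,5.48)"
```

```text
eef_pos: [0.5768, 0.0436, 0.0322]
contact_force: [-2.3, -0.0, -2.6]
eef_pos: [0.577, 0.0437, 0.0319]
contact_force: [-4.5, -0.6, -1.5]
eef_pos: [0.5772, 0.0437, 0.0317]
contact_force: [-6.0, -0.4, 0.2]
t 12.85 eef [0.5772 0.0437 0.0317] F [-6.  -0.4  0.2] w 0.0091 gf 59.25059258937836
shift(now) [-0.002 -0.004  0.002] turn [-0.009 -0.     0.002] | shift if turned first [-0.002 -0.004  0.002]
```

Contact with the rail is felt. I'll back off, lift 50 mm, turn 86° clockwise, and go to the far end.

```bash
python3 -m creep '[{"xyz":[0,-0.05,0],"turn":[0,0,0]},{"xyz":[0,-0.2,0],"turn":[0,0,0]},{"xyz":[0,-0.2,-0.1],"turn":[0,0,0]},{"xyz":[0,0,-0.2],"turn":[0,0,0]},{"xyz":[0,0,-0.25],"turn":[0,0,0.261]},{"xyz":[0,0,0],"turn":[0,0,0.261]},{"xyz":[0,0,0],"turn":[0,0,0.261]},{"xyz":[0,0,0],"turn":[0,0,0.261]}]'
python3 -m creep '[{"xyz":[0,0,0],"turn":[0,0,0.261]},{"xyz":[0,0,0],"turn":[0,0,0.261]},{"xyz":[0,0,0],"turn":[0,0,0.261]},{"xyz":[0,0,0],"turn":[0,0,0.261]},{"xyz":[0,0,0],"turn":[0,0,0.261]},{"xyz":[0,0,0],"turn":[0,0,0.261]},{"xyz":[0,0,0],"turn":[0,0,0.261]},{"xyz":[0,0,0],"turn":[0,0,0]}]'
python3 -c "
from h import *
go(*sn(.28,.116),.0325,-80.5)"
```

```text
time: 13.65
eef_pos: [0.5363, 0.0395, 0.0885]
ee_rot: [0.849, 0.529, 0.002, 0.001]
contact_force: [-0.3, 0.1, -3.6]
width: 0.0095
grasp_force: 59.2
time: 14.45
eef_pos: [0.5358, 0.0395, 0.0879]
ee_rot: [0.997, 0.082, 0.002, 0.0]
contact_force: [-0.9, -1.1, -3.3]
width: 0.0092
grasp_force: 59.2
t 14.45 eef [0.5358 0.0395 0.0879] F [-0.9 -1.1 -3.3] w 0.0092 gf 59.15208041667938
shift(now) [-0.053 -1.357  0.553] turn [ 0.001 -0.007 -0.004] | shift if turned first [-0.048 -1.357  0.554]
```

```bash
python3 -m creep '[{"xyz":[0,-0.2,0],"turn":[0,0,0]},{"xyz":[0,-0.25,0],"turn":[0,0,0]},{"xyz":[0,-0.25,0],"turn":[0,0,0]},{"xyz":[0,-0.25,0],"turn":[0,0,0]},{"xyz":[0,-0.25,0],"turn":[0,0,0]},{"xyz":[-0.05,-0.15,0],"turn":[0,0,0]},{"xyz":[0,0,0],"turn":[0,0,0]},{"xyz":[0,0,0],"turn":[0,0,0]}]'
cat >> h.py <<'E'
def dishes(d,box=(285,440,205,290)):
    f=cv2.GaussianBlur(d["img"],(5,5),0).astype(int);m=((f[:,:,2]-f[:,:,0])>0).astype(np.uint8)
    n,_,st,ce=cv2.connectedComponentsWithStats(m)
    for i in range(1,n):
        u,v=ce[i]
        if box[0]<u<box[1] and box[2]<v<box[3] and st[i,4]>60:
            q=plane(d,u,v,.010)[:2]-C; print("dish",ce[i].round(1),st[i,2:],"s,n",(q@dl).round(4),(q@yx).round(4))
E
python3 -c "
from h import *
from station import eyes
go(*sn(.28,.116),.0325,-80.5)
d=eyes.get_image('top');np.save('pics/t5.npy',d,allow_pickle=True);dishes(d)
"
```

```text
time: 15.25
eef_pos: [0.5075, 0.1717, 0.0873]
ee_rot: [0.997, 0.083, 0.0, 0.0]
contact_force: [0.6, 1.0, -2.9]
width: 0.009
grasp_force: 59.3
t 15.25 eef [0.5075 0.1717 0.0873] F [ 0.6  1.  -2.9] w 0.009 gf 59.33200299739838
shift(now) [ 0.012 -0.007  0.548] turn [ 0.001 -0.001 -0.   ] | shift if turned first [ 0.012 -0.006  0.548]
dish [399.6 230.9] [ 19  19 256] s,n 0.0744 0.0283
dish [366.4 234.2] [ 20  20 296] s,n 0.151 0.0282
```

```bash
python3 -m creep '[{"xyz":[0.06,0,0.2],"turn":[0,0,0]},{"xyz":[0,0,0.2],"turn":[0,0,0]},{"xyz":[0,0,0.15],"turn":[0,0,0]},{"xyz":[0,0,0],"turn":[0,0,0]},{"xyz":[-0.003,0.05,0],"turn":[0,0,0]},{"xyz":[-0.003,0.05,0],"turn":[0,0,0]},{"xyz":[-0.003,0.05,0],"turn":[0,0,0]},{"xyz":[-0.003,0.05,0],"turn":[0,0,0]}]'
python3 -c "
from h import *
go(*sn(.18,.111),.0325,-80.5)"
```

```text
time: 16.1
eef_pos: [0.5158, 0.1524, 0.0328]
ee_rot: [0.997, 0.082, 0.0, 0.0]
contact_force: [0.3, -0.1, -2.0]
width: 0.0092
grasp_force: 59.4
t 16.1 eef [0.5158 0.1524 0.0328] F [ 0.3 -0.1 -2. ] w 0.0092 gf 59.42646145820618
shift(now) [-0.056  0.791  0.003] turn [ 0.    -0.001 -0.004] | shift if turned first [-0.057  0.79   0.003]
```

```bash
python3 -m creep '[{"xyz":[-0.0035,0.05,0],"turn":[0,0,0]},{"xyz":[-0.0035,0.05,0],"turn":[0,0,0]},{"xyz":[-0.0035,0.05,0],"turn":[0,0,0]},{"xyz":[-0.0035,0.05,0],"turn":[0,0,0]},{"xyz":[-0.0035,0.05,0],"turn":[0,0,0]},{"xyz":[-0.0035,0.05,0],"turn":[0,0,0]},{"xyz":[-0.0035,0.05,0],"turn":[0,0,0]},{"xyz":[-0.0035,0.05,0],"turn":[0,0,0]}]'
python3 -m creep '[{"xyz":[-0.0035,0.05,0],"turn":[0,0,0]},{"xyz":[-0.0035,0.05,0],"turn":[0,0,0]},{"xyz":[-0.0035,0.05,0],"turn":[0,0,0]},{"xyz":[-0.0035,0.05,0],"turn":[0,0,0]},{"xyz":[-0.0035,0.05,0],"turn":[0,0,0]},{"xyz":[-0.0035,0.05,0],"turn":[0,0,0]},{"xyz":[-0.0035,0.05,0],"turn":[0,0,0]},{"xyz":[-0.0035,0.05,0],"turn":[0,0,0]}]'
python3 -c "
from h import *
from station import eyes
go(*sn(.164,.111),.0325,-80.5)
d=eyes.get_image('top');np.save('pics/t6.npy',d,allow_pickle=True);dishes(d)"
```

```text
time: 16.9
eef_pos: [0.5193, 0.1127, 0.0323]
ee_rot: [0.997, 0.082, 0.0, -0.0]
contact_force: [0.4, 0.4, -1.8]
width: 0.0092
grasp_force: 59.4
time: 17.7
eef_pos: [0.523, 0.0727, 0.0323]
ee_rot: [0.997, 0.082, -0.0, -0.0]
contact_force: [-0.4, 1.5, -3.0]
width: 0.0095
grasp_force: 59.5
t 17.7 eef [0.523  0.0727 0.0323] F [-0.4  1.5 -3. ] w 0.0095 gf 59.458876848220825
shift(now) [-0.008  0.152 -0.002] turn [-0.     0.    -0.004] | shift if turned first [-0.008  0.152 -0.002]
dish [389.8 226.3] [16  7 79] s,n 0.0955 0.0152
dish [415.3 226.2] [16 13 99] s,n 0.0373 0.0208
```

```bash
python3 -m creep '[{"xyz":[-0.002,0.03,0],"turn":[0,0,0]},{"xyz":[-0.002,0.03,0],"turn":[0,0,0]},{"xyz":[-0.002,0.03,0],"turn":[0,0,0]},{"xyz":[-0.002,0.03,0],"turn":[0,0,0]},{"xyz":[0,0,0],"turn":[0,0,0]}]'| grep -E "eef|contact"
for i in 1 2 3; do python3 -m creep '[{"xyz":[-0.001,0.01,0],"turn":[0,0,0]},{"xyz":[0,0,0],"turn":[0,0,0]}]'| grep -E "eef|contact"; done
```

```text
eef_pos: [0.5242, 0.0606, 0.0323]
contact_force: [0.2, -1.0, -3.5]
eef_pos: [0.5242, 0.06, 0.0323]
contact_force: [0.1, 0.5, -2.5]
eef_pos: [0.5243, 0.0591, 0.0323]
contact_force: [0.7, 0.5, -3.3]
eef_pos: [0.5243, 0.058, 0.0323]
contact_force: [-0.5, -0.1, -4.2]
```

```bash
python3 -m creep '[{"xyz":[-0.001,0.01,0],"turn":[0,0,0]},{"xyz":[0,0,0],"turn":[0,0,0]}]'| grep -E "eef|contact"
python3 -m creep '[{"xyz":[-0.001,0.01,0],"turn":[0,0,0]},{"xyz":[0,0,0],"turn":[0,0,0]}]'| grep -E "eef|contact"
python3 -m creep '[{"xyz":[-0.001,0.01,0],"turn":[0,0,0]},{"xyz":[0,0,0],"turn":[0,0,0]}]'| grep -E "eef|contact"
```

```text
eef_pos: [0.5244, 0.0572, 0.0323]
contact_force: [0.1, 0.5, -3.7]
eef_pos: [0.5243, 0.0566, 0.0323]
contact_force: [-0.7, 3.7, -2.8]
eef_pos: [0.5243, 0.0561, 0.0323]
contact_force: [-0.6, 5.6, -1.5]
```

Corner contact is felt at s≈0.163, where a tight row should be (0.164). I'll back off and check.

```bash
python3 -m creep '[{"xyz":[0.004,-0.05,0],"turn":[0,0,0]},{"xyz":[0.01,-0.2,0],"turn":[0,0,0]},{"xyz":[0,-0.1,-0.2],"turn":[0,0,0]},{"xyz":[0,-0.2,-0.25],"turn":[0,0,0]},{"xyz":[0,-0.3,0],"turn":[0,0,0]},{"xyz":[0,-0.3,0],"turn":[0,0,0]},{"xyz":[-0.3,-0.1,0],"turn":[0,0,0]},{"xyz":[-0.3,0,0],"turn":[0,0,0]}]'
python3 -c "
from h import *
from station import eyes
go(*sn(.11,.075),.0325,5.48)
d=eyes.get_image('top');np.save('pics/t7.npy',d,allow_pickle=True);dishes(d)
w=d['img'];cv2.imwrite('pics/t7.png',cv2.resize(w[195:290,285:485,::-1],None,fx=4,fy=4,interpolation=cv2.INTER_CUBIC))"
```

```text
time: 20.25
eef_pos: [0.4465, 0.1697, 0.0777]
ee_rot: [0.997, 0.083, 0.001, 0.0]
contact_force: [-0.8, -0.4, -3.2]
width: 0.0093
grasp_force: 59.6
t 20.25 eef [0.4465 0.1697 0.0777] F [-0.8 -0.4 -3.2] w 0.0093 gf 59.55084800720215
shift(now) [0.907 1.799 0.455] turn [ 4.000e-03 -1.000e-03 -2.867e+00] | shift if turned first [-1.732  1.031  0.452]
dish [420.7 228.8] [ 16  18 200] s,n 0.0256 0.0281
dish [396.2 231.2] [ 19  19 269] s,n 0.0822 0.0281
dish [372.6 234. ] [ 20  19 295] s,n 0.1367 0.0292
dish [300.7 272.3] [ 8 15 82] s,n 0.3081 0.0998
```

View pics/t7.png

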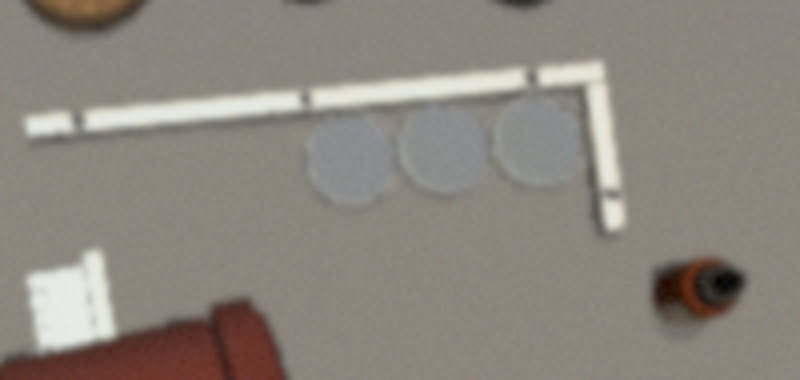

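The row looks tight: s = 0.026, 0.082 and 0.137, with the left dish perhaps 1 mm off the rail. I'll turn back and give one squaring push toward the rail.

```bash
python3 -m creep '[{"xyz":[0,0,0],"turn":[0,0,-0.261]},{"xyz":[0,0,0],"turn":[0,0,-0.261]},{"xyz":[0,0,0],"turn":[0,0,-0.261]},{"xyz":[0,0,0],"turn":[0,0,-0.261]},{"xyz":[0,0,0],"turn":[0,0,-0.261]},{"xyz":[0,0,0],"turn":[0,0,-0.261]},{"xyz":[0,0,0],"turn":[0,0,-0.261]},{"xyz":[0,0,0],"turn":[0,0,-0.261]}]'|grep time
python3 -m creep '[{"xyz":[0,0,0],"turn":[0,0,-0.261]},{"xyz":[0,0,0],"turn":[0,0,-0.261]},{"xyz":[0,0,0],"turn":[0,0,-0.257]},{"xyz":[0,0,0],"turn":[0,0,0]}]'
python3 -c "
from h import *
go(*sn(.117,.095),.0325,5.48)"
```

```text
time: 21.1
time: 21.5
eef_pos: [0.4468, 0.1683, 0.0774]
ee_rot: [0.673, 0.739, -0.0, 0.001]
contact_force: [0.5, 0.4, -2.1]
width: 0.0092
grasp_force: 59.5
t 21.5 eef [0.4468 0.1683 0.0774] F [ 0.5  0.4 -2.1] w 0.0092 gf 59.54050362110138
shift(now) [-1.645  0.834  0.451] turn [ 0.001  0.002 -0.005] | shift if turned first [-1.647  0.83   0.449]
```

```bash
python3 -m creep '[{"xyz":[-0.3,0.1,0],"turn":[0,0,0]},{"xyz":[-0.35,0.1,0],"turn":[0,0,0]},{"xyz":[-0.35,0.15,0],"turn":[0,0,0]},{"xyz":[-0.35,0.25,0],"turn":[0,0,0]},{"xyz":[-0.295,0.23,0],"turn":[0,0,-0.004]},{"xyz":[0,0,0.25],"turn":[0,0,0]},{"xyz":[0,0,0.2],"turn":[0,0,0]},{"xyz":[0,0,0],"turn":[0,0,0]}]'
python3 -c "
from h import *
go(*sn(.117,.062),.0325,5.48)"
```

```text
time: 22.3
eef_pos: [0.5439, 0.012, 0.0307]
ee_rot: [0.674, 0.739, -0.001, -0.001]
contact_force: [-0.4, 0.1, -2.5]
width: 0.0094
grasp_force: 59.7
t 22.3 eef [0.5439 0.012  0.0307] F [-0.4  0.1 -2.5] w 0.0094 gf 59.71038043498993
shift(now) [ 0.003  0.342 -0.019] turn [-0.004  0.001 -0.006] | shift if turned first [ 0.001  0.342 -0.018]
```

```bash
python3 -m creep '[{"xyz":[0,0.05,-0.015],"turn":[0,0,0]},{"xyz":[0,0.06,0],"turn":[0,0,0]},{"xyz":[0,0.06,0],"turn":[0,0,0]},{"xyz":[0,0.06,0],"turn":[0,0,0]},{"xyz":[0,0.05,0],"turn":[0,0,0]},{"xyz":[0,0.04,0],"turn":[0,0,0]},{"xyz":[0,0.02,0],"turn":[0,0,0]},{"xyz":[0,0,0],"turn":[0,0,0]}]'|grep -E "eef|cont"
python3 -m creep '[{"xyz":[0,0.01,0],"turn":[0,0,0]},{"xyz":[0,0,0],"turn":[0,0,0]}]'| grep -E "eef|contact"
python3 -m creep '[{"xyz":[0,0.01,0],"turn":[0,0,0]},{"xyz":[0,0,0],"turn":[0,0,0]}]'| grep -E "eef|contact"
python3 -c "
from h import *
go(*sn(.117,.0605),.0325,5.48)"
```

```text
eef_pos: [0.5784, 0.0162, 0.0337]
contact_force: [0.5, 0.0, -3.5]
eef_pos: [0.5789, 0.0162, 0.0336]
contact_force: [0.4, 0.3, -3.1]
eef_pos: [0.5794, 0.0163, 0.0335]
contact_force: [-2.0, -1.2, -2.2]
t 23.5 eef [0.5794 0.0163 0.0335] F [-2.  -1.2 -2.2] w 0.0093 gf 59.71848785877228
shift(now) [-0.007  0.     0.01 ] turn [-0.004 -0.     0.001] | shift if turned first [-0.007  0.     0.01 ]
```

```bash
python3 -m creep '[{"xyz":[0,0.01,0],"turn":[0,0,0]},{"xyz":[0,0,0],"turn":[0,0,0]}]'| grep -E "eef|contact"
python3 -m creep '[{"xyz":[0,0.01,0],"turn":[0,0,0]},{"xyz":[0,0,0],"turn":[0,0,0]}]'| grep -E "eef|contact"
python3 -m creep '[{"xyz":[0,-0.03,0],"turn":[0,0,0]},{"xyz":[0,-0.2,0],"turn":[0,0,0]},{"xyz":[0,-0.2,0],"turn":[0,0,0]},{"xyz":[0,-0.2,0],"turn":[0,0,0]},{"xyz":[0,-0.2,0],"turn":[0,0,0]},{"xyz":[0.3,0,0],"turn":[0,0,0]},{"xyz":[0.3,0,0],"turn":[0,0,0]},{"xyz":[0.3,0,0],"turn":[0,0,0]}]'| grep -E "eef|contact"
python3 -m creep '[{"xyz":[0.3,0,0],"turn":[0,0,0]},{"xyz":[0,0,0],"turn":[0,0,0]}]'| grep -E "eef|contact"
python3 -c "
from h import *
from station import eyes
go(.49,.12,.0295,5.48)
d=eyes.get_image('top');np.save('pics/t8.npy',d,allow_pickle=True);dishes(d)"
```

```text
eef_pos: [0.5796, 0.0164, 0.0333]
contact_force: [-5.5, -0.2, -0.2]
eef_pos: [0.5797, 0.0165, 0.033]
contact_force: [-6.7, -1.1, 0.3]
eef_pos: [0.4931, 0.0991, 0.0349]
contact_force: [0.8, 0.1, -3.3]
eef_pos: [0.4897, 0.1313, 0.0348]
contact_force: [-0.6, -0.6, -2.8]
t 24.9 eef [0.4897 0.1313 0.0348] F [-0.6 -0.6 -2.8] w 0.0091 gf 59.68248009681702
shift(now) [-0.113 -0.009  0.052] turn [ 0.01  -0.003  0.008] | shift if turned first [-0.113 -0.008  0.053]
dish [420.7 228.5] [ 16  18 206] s,n 0.0256 0.0273
dish [396.1 231.4] [ 19  20 277] s,n 0.0826 0.0286
dish [372.6 233.8] [ 20  19 297] s,n 0.1368 0.0287
```

The row is straight within noise (n = 27.3–28.7 mm), and the third dish at s = 0.137 means no gaps. I'll lower the straightedge onto the bench.

```bash
python3 -m creep '[{"xyz":[0,0,0.02],"turn":[0,0,0]},{"xyz":[0,0,0.01],"turn":[0,0,0]},{"xyz":[0,0,0.01],"turn":[0,0,0]},{"xyz":[0,0,0],"turn":[0,0,0]}]'| grep -E "eef|contact"
python3 -m creep '[{"xyz":[0,0,0.01],"turn":[0,0,0]},{"xyz":[0,0,0],"turn":[0,0,0]}]'| grep -E "eef|contact"
python3 -m creep '[{"xyz":[0,0,0.01],"turn":[0,0,0]},{"xyz":[0,0,0],"turn":[0,0,0]}]'| grep -E "eef|contact"
```

```text
eef_pos: [0.4882, 0.1273, 0.0296]
contact_force: [-0.1, 0.3, -4.0]
eef_pos: [0.4885, 0.1275, 0.0294]
contact_force: [-0.9, -1.4, 2.7]
eef_pos: [0.4886, 0.1275, 0.0294]
contact_force: [-3.8, -2.7, 10.5]
```

```bash
python3 -m creep '[{"xyz":[0,0,-0.01],"turn":[0,0,0]},{"xyz":[0,0,0],"turn":[0,0,0]}]'| grep -E "eef|contact"
python3 -m creep '[{"xyz":[0,0,0],"turn":[0,0,0]},{"xyz":[0,0,0],"turn":[0,0,0]},{"xyz":[0,0,0],"turn":[0,0,0]},{"xyz":[0,0,0],"turn":[0,0,0]},{"xyz":[0,0,0],"turn":[0,0,0]},{"xyz":[0,0,0],"turn":[0,0,0]},{"xyz":[0,0,0],"turn":[0,0,0]},{"xyz":[0,0,0],"turn":[0,0,0]}]' -1
python3 -m creep '[{"xyz":[0,0,-0.1],"turn":[0,0,0]},{"xyz":[0,0,-0.25],"turn":[0,0,0]},{"xyz":[0,0,-0.3],"turn":[0,0,0]},{"xyz":[0,0,-0.3],"turn":[0,0,0]},{"xyz":[0,0,-0.3],"turn":[0,0,0]},{"xyz":[0,0,-0.3],"turn":[0,0,0]},{"xyz":[0,0,0],"turn":[0,0,0]}]'
python3 - <<'E'
from h import *
from station import eyes
d=eyes.get_image('wrist')
g=d["img"].astype(int).min(2)
print("wall ends pred",[np.round(proj(d,[.4886+a*.0956,.1275-a*.9954,.07])) for a in (-.1,.1)])
m=(g>165).astype(np.uint8);n,_,st,ce=cv2.connectedComponentsWithStats(m)
print([list(map(int,s)) for s in st[1:] if s[4]>300])
for s in (.0275,.0825,.1375): print(np.round(proj(d,[*sn(s,.0275),.014])))
d=eyes.get_image('top');dishes(d)
m=(d["img"].min(2)>165).astype(np.uint8);n,_,st,ce=cv2.connectedComponentsWithStats(m)
print("top",[np.round(proj(d,[.4886+a*.0956,.1275-a*.9954,.07])) for a in (-.1,.1)],[list(map(int,s)) for s in st[1:] if s[4]>60 and 200<s[1]<320])
E
```

```text
eef_pos: [0.4888, 0.1278, 0.0295]
contact_force: [-0.7, -1.9, 4.2]
time: 26.75
eef_pos: [0.4882, 0.128, 0.0288]
ee_rot: [0.672, 0.74, 0.0, -0.0]
contact_force: [0.5, -0.0, -0.7]
width: 0.0853
grasp_force: 0.0
time: 27.45
eef_pos: [0.4921, 0.1285, 0.1901]
ee_rot: [0.672, 0.74, 0.004, 0.004]
contact_force: [1.2, 0.1, 0.6]
width: 0.0854
grasp_force: 0.0
wall ends pred [array([320.,  73.]), array([321., 360.])]
[[311, 73, 15, 59, 866], [270, 80, 40, 53, 1969], [479, 100, 45, 233, 2712], [273, 152, 38, 38, 1062], [276, 220, 36, 30, 820], [277, 265, 35, 52, 1600], [313, 304, 13, 55, 685], [398, 447, 50, 9, 368]]
[438. 422.]
[443. 374.]
[449. 321.]
dish [421.  227.9] [ 17  17 190] s,n 0.0248 0.0261
dish [398.1 229.3] [ 18  16 167] s,n 0.0775 0.0242
dish [371.5 229.5] [ 18  10 133] s,n 0.1381 0.0186
top [array([288., 290.]), array([382., 281.])] [[420, 210, 20, 32, 213], [363, 212, 53, 10, 276], [230, 214, 28, 29, 398], [306, 218, 55, 10, 279], [0, 234, 25, 65, 680], [84, 234, 36, 12, 112], [289, 287, 18, 22, 257]]
```

The straightedge is standing: its wall-top ends are at rows 73 and 359, as predicted. I'll clear the arm for a final check.

```bash
python3 -m creep '[{"xyz":[0.2,0,-0.2],"turn":[0,0,0]},{"xyz":[0.3,-0.1,-0.1],"turn":[0,0,0]},{"xyz":[0.3,-0.2,0],"turn":[0,0,0]},{"xyz":[0.3,-0.2,0],"turn":[0,0,0]},{"xyz":[0.3,-0.2,0],"turn":[0,0,0]},{"xyz":[0.3,0,0],"turn":[0,0,0]},{"xyz":[0,0,0],"turn":[0,0,0]},{"xyz":[0,0,0],"turn":[0,0,0]}]' | grep -E "time|eef|contact"
python3 - <<'E'
from h import *
from station import eyes
I=[eyes.get_image('top') for _ in range(6)];d=I[0];d["img"]=np.mean([i["img"] for i in I],0).astype(np.uint8);dishes(d)
a=load("top0")["img"].astype(int);b=d["img"].astype(int);df=(cv2.GaussianBlur(np.abs(a-b).max(2).astype(np.uint8),(5,5),0)>25).astype(np.uint8)
for n,(x0,y0,x1,y1) in dict(reagent=(225,210,268,255),dropper=(444,255,475,280),cork=(285,160,328,204),blue1=(440,303,470,332),blue2=(362,330,391,358)).items(): print(n,int(df[y0:y1,x0:x1].sum()))
m=(d["img"].min(2)>165).astype(np.uint8);n,_,st,ce=cv2.connectedComponentsWithStats(m)
print("top",[np.round(proj(d,[.4886+a*.0956,.1275-a*.9954,.07])) for a in (-.1,.1)],[list(map(int,s)) for s in st[1:] if s[4]>60 and 200<s[1]<320 and s[0]>280])
E
```

```text
time: 28.35
eef_pos: [0.401, 0.2902, 0.2122]
contact_force: [-0.3, -0.3, -0.1]
dish [421. 228.] [ 16  18 196] s,n 0.0248 0.0264
dish [396.  231.4] [ 20  20 271] s,n 0.0829 0.0286
dish [372.4 233.9] [ 20  19 305] s,n 0.1371 0.0289
reagent 0
dropper 0
cork 0
blue1 0
blue2 0
top [array([288., 290.]), array([382., 281.])] [[420, 210, 20, 32, 210], [363, 212, 53, 10, 272], [306, 218, 54, 10, 277], [289, 279, 94, 30, 1780]]
```

```bash
python3 - <<'E'
from h import *
from station import eyes
I=[eyes.get_image('top') for _ in range(10)];d=I[0];f=np.mean([i["img"].astype(float) for i in I],0);br=(f[:,:,2]-f[:,:,0]).astype(np.float32)
ss=np.arange(-.004,.176,.002)
for n in (.0275,.040,.046):
    P=np.array([proj(d,[*sn(s,n),.010]) for s in ss],np.float32)
    v=cv2.remap(br,P[:,0].copy(),P[:,1].copy(),cv2.INTER_LINEAR).ravel();print(n)
    print(" ".join(f"{1000*s:.0f}:{x:.0f}" for s,x in zip(ss,v)))
E
```

```text
0.0275
-4:-12 -2:-12 0:-10 2:-8 4:-5 6:-0 8:2 10:4 12:4 14:4 16:4 18:4 20:4 22:4 24:3 26:3 28:2 30:2 32:2 34:2 36:2 38:1 40:0 42:0 44:0 46:0 48:-0 50:-0 52:-1 54:-4 56:-5 58:-4 60:-0 62:3 64:5 66:5 68:5 70:5 72:5 74:5 76:4 78:4 80:5 82:4 84:4 86:4 88:3 90:3 92:2 94:2 96:2 98:2 100:2 102:2 104:1 106:0 108:-1 110:-3 112:-2 114:1 116:4 118:6 120:6 122:5 124:5 126:5 128:5 130:5 132:5 134:5 136:4 138:5 140:4 142:4 144:4 146:4 148:4 150:4 152:4 154:3 156:2 158:2 160:0 162:-3 164:-7 166:-11 168:-13 170:-14 172:-14 174:-14
0.04
-4:-15 -2:-15 0:-12 2:-9 4:-7 6:-4 8:-2 10:1 12:3 14:3 16:3 18:3 20:2 22:3 24:3 26:2 28:1 30:1 32:1 34:1 36:-0 38:0 40:-0 42:-0 44:0 46:0 48:-1 50:-2 52:-5 54:-8 56:-10 58:-8 60:-5 62:-2 64:1 66:3 68:4 70:4 72:4 74:4 76:3 78:3 80:3 82:2 84:2 86:2 88:2 90:2 92:2 94:1 96:1 98:1 100:-0 102:-1 104:-1 106:-4 108:-8 110:-9 112:-8 114:-5 116:-1 118:2 120:3 122:4 124:4 126:4 128:4 130:4 132:4 134:4 136:4 138:3 140:4 142:4 144:3 146:3 148:3 150:2 152:2 154:2 156:1 158:0 160:-3 162:-7 164:-11 166:-13 168:-14 170:-14 172:-14 174:-14
0.046
-4:-11 -2:-12 0:-11 2:-10 4:-11 6:-11 8:-10 10:-7 12:-4 14:-1 16:0 18:2 20:2 22:2 24:1 26:0 28:1 30:0 32:0 34:0 36:1 38:-0 40:-1 42:-1 44:-2 46:-3 48:-5 50:-8 52:-11 54:-13 56:-13 58:-13 60:-12 62:-9 64:-5 66:-2 68:1 70:2 72:2 74:2 76:2 78:2 80:2 82:2 84:2 86:2 88:1 90:1 92:1 94:0 96:0 98:-0 100:-2 102:-4 104:-6 106:-9 108:-12 110:-14 112:-14 114:-12 116:-9 118:-6 120:-2 122:1 124:3 126:4 128:4 130:4 132:4 134:4 136:3 138:3 140:3 142:2 144:2 146:2 148:2 150:2 152:2 154:1 156:-0 158:-4 160:-9 162:-12 164:-13 166:-14 168:-14 170:-14 172:-13 174:-14
```

```bash
python3 -c "
from station import ticket
print(ticket.hand_in())"
```

```text
the job is handed in; nothing more can be done
None
```

The job is handed in at about 29 s: by camera the three dishes stand in a row against the long rail and into the corner, the 1–2 contact tight to within roughly 0.5 mm (the camera's limit), the straightedge is released and standing, the bottles and cork ring show no movement, and three of the 1 mm push steps were sent by a shell loop rather than typed one by one.

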